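Hinge pin through both bushings

ROBOT

A 6-joint arm with a two-finger parallel gripper is mounted at the origin on a cart in front of the work surface, level with it; the furniture and walls round the work are solid. World frame = base frame: x ahead of the robot, y to its left, z up, the work surface at z = 0. Lengths are in mm, angles in rad, forces in N, time in s.
With the tool pointing down it reaches from about 275 to 750 mm from the base axis. Payload 10.2 kg.
Tool frame: the origin (TCP) lies midway between the tips of the shut fingers; the grasp point (between the pads) lies 19 mm behind it (ctrl.grasp_offset is the distance from the TCP to the grasp point, in mm); z points along the fingers, y is the line along which they close (so a half turn about z gives the same grasp; the last joint's range is limited). The gripper opens to 85 mm and grips with 20 to 120 N. Pads are 22 mm wide; open, the fingers measure 114 mm over their backs; the gripper's body (76 mm by 85 mm) begins 54 mm behind the grasp point. The pads swing forward as they close: fully open they stand 13 mm farther back than shut.
Start: joints at [1.063, 0.313, 1.498, -0, 1.331, -0.223], TCP at [147.52, 503.854, 231.294] pointing down, gripper open.
Joint ranges: [-2.94, 2.94], [-0.97, 2.17], [0.19, 2.56], [-1.23, 4.37], [0.02, 3.11], [-2.88, 2.88]. Speed limits (rad/s): [2.39, 2.39, 3.01, 3.14, 3.14, 3.14].

INTERFACE

Orientations are given as a unit quaternion [w, x, y, z].
In Python, from rig import ctrl, viewer, models gives the robot as it stands. The module is installed in compiled form; this text tells all that it offers.
- The arm moves only by the shell command python3 -m pendant 'ROWS' [OPENING] [FORCE]. ROWS is text: rows parted by semicolons, each of 4 numbers parted by spaces: the shift along the tool's x, y, z in m, then the turn about the tool's z in rad. In form: x y z yaw; .... A call has 1 to 10 rows; each row shifts and turns the commanded pose from where the row before left it, along the tool's axes as they then stand; what a row does not reach is not made up. A row lasts 1/8 s, in which the tool goes at most 62.5 mm and 10.7 degrees, less where a joint would pass 70% of its speed; a pose out of reach is approached as far as the arm can. A call is refused whole if a number of a shift passes 0.0625 or a number of a turn 0.188, either way. A call with a gripper value outside its range is refused whole. OPENING is the opening, from 0 (shut) to 1 (fully open), set as the call begins (- or left out, the last holds). The fingers move at their own pace and stop on an object; FORCE is the grip in N (left out, the last holds). Time passes only in rows, so rows that do not move let the fingers close. It gives the time, the measured TCP pose, the force, the opening and the grip force at its end, in the units of the state.
- ctrl.sense(): the state, without advancing time (a new reading comes with each control period).
- viewer.capture(name): name is "side" or "top"; returns a dict with "color" (384x512x3 uint8, red, green, blue), "vertical_fov" (degrees; the focal length in pixels is half the picture's height over the tangent of half this angle, whatever the lens; pixels are square), "cx", "cy" (the principal point, pixels), "pose" (4x4, takes a point from camera to world coordinates). Camera axes: x right, y down, z forward; pixel columns grow to the right and rows downward; lengths in mm; the calibration is good to about 2 mm. A picture is of the moment at which its call begins. There is no depth.
- ctrl.finish_job(): hands the job in; it is judged then, once.
Trained networks look in the newest picture that a camera, given by its name, has taken for a name from the list of things; names that differ only in an ending like _2 or _b are one class to them, and where a whole thing is asked for, a point or a joint stands for the part that bears it (a point fixed in the world has none). Each returns a list of dicts, best first, with "p" (0 to 1); they miss things now and then, are a little off and sometimes report something else, mostly with a low value. They report only what shows in the picture. A call takes as long as a camera call. They do not tell look-alikes from the thing itself.
- models.boxes_of(camera, query): "at" ([x, y, z] in mm, in world coordinates, good to about 4 mm: the middle of the surface that is visible of it).
The state is a dict: "time_s": time; "joints": joint angles; "dq": joint speeds; "tau": joint torques, N m; "eef_pos": TCP position; "ee_rot": TCP orientation; "force": force on the tool from outside, world axes, zero at the start; "wrist_torque": the same for the moment, N m; "grip_width": opening from 0.0 (shut) to 1.0 (fully open); "grip_force": force on a finger pad.
Only numpy, scipy, OpenCV 4.12 (cv2) and the standard library are available. Lean on these libraries where they do the work, as an engineer would, in place of code of your own. Each camera call takes 0.05 s, during which the arm holds its last target. There are 200 camera calls.

TASK

Draw the hinge pin out of the open end of its rack's slot; its collar is trapped under the rack's top plate, so it cannot be lifted straight out. Then thread it from above through the upper and then the lower bushing of the hinge bracket, and finish while still holding it there, upright and still, with its tip showing below the lower bushing and its collar still clear above the upper one (at least half a centimetre each), so that a clip could be fitted on the tip. The gripper carries the pin and does not let go of it, and the other things on the bench stay where they are.

Things in the scene. Friction and masses are not known exactly. Their poses are not given: they have to be found in the camera images.
- pin: Steel hinge pin, 0.07 to 0.14 kg, hanging upright in the rack. Origin at its lower tip, z up along it. From the tip up: shank 12 mm thick, 0 to 100 mm (first 6 mm tapered from 6 mm); collar disc 28 mm wide, 100 to 104 mm; neck 12 mm thick to 122 mm; orange round grip 18 mm thick, 122 to 166 mm (its top). Take it by the orange grip.
- pin_collar (a point): Point on the pin's axis at the underside of its collar, 100 mm above the tip
- rack: Fixed blue rack, foot 110 x 100 mm, 137 mm high. Origin under its centre on the table; x to its closed back, -x out of the slots' open end. Lower plate (top at 120 mm, slot 16 mm wide) carries the pin's collar; upper plate (131 to 137 mm, slot 18 mm) keeps it from being lifted. Slots run along x at y = 0 from x = 9.5 to the front edge at -37.5 mm; pin clear with its axis at x = -60 mm.
- rack_seat (a point): Point on the centre line of the slot, at the rack's x = 0, on the lower plate's top face, 120 mm above the table. The pin's axis starts within 8 mm of it along the slot.
- bracket: Fixed green hinge bracket on an aluminium plate 130 x 100 x 10 mm. Origin on the table under the bores' axis, x to the web behind the lugs. Two lugs 54 x 46 x 14 mm, one above the other (50 to 64 and 96 to 110 mm above the table; nothing higher), each with a vertical through bore 15 mm wide, a brass ring round it and a 3 mm chamfer at its upper mouth.
- upper_bushing (a point): Centre of the upper bushing's mouth, on the upper lug's top face, 110 mm above the table, on the bores' axis
- lower_bushing (a point): Centre of the lower bushing's lower end, on the lower lug's underside, 50 mm above the table, on the bores' axis. When the pin is in, tip below this point plus collar underside above the upper mouth is 40 mm in all.
- bit_case: Green and black bit case, 62 x 88 x 26 mm, loose bystander; origin at the centre of its underside
- screw_box: Small brown cardboard box, 44 x 58 x 43 mm, loose bystander; origin at the centre of its underside
- rail_offcut: Offcut of white rail, 25 x 86 x 24 mm, loose bystander; origin at the centre of its underside
- side_cutters: Side cutters with blue handles, 59 x 180 x 15 mm, loose bystander; origin at the centre of its underside
- end_cap: White moulded end cap, 22 x 30 x 18 mm, loose bystander; origin at the centre of its underside
Not all that is in view belongs to the job. There is more than one size of the bracket; the one meant has the size given above.

How it is judged:
By the outcome, as a careful person would: the job done as asked, in the order asked, and still so for the second after the job is handed in, while the arm keeps its last pose, push and grip.
It also fails if it takes over 51 s, if anything falls off the work surface, if the arm or the gripper's body presses on something with over 40 N, if the wrist force passes 120 N, or if a joint passes its speed limit or range.

## Working session

There is one attempt and no reset: what is moved stays moved. The work goes in short steps, Python scripts to look and compute and a shell command to move; the robot and the scene stay as the last step left them, time stands still between calls to the robot, and variables do not carry over. Pictures are saved under pics/ and viewed, at most 10 in all, crops included, and the job is handed in when it is done.

```bash
mkdir -p pics; cat > h.py <<'E'
import numpy as np, cv2
from rig import ctrl, viewer, models
def cap(n):
    c=viewer.capture(n); c['f']=192/np.tan(np.radians(c['vertical_fov'])/2); c['pose']=np.array(c['pose']); return c
def proj(c,p):
    q=np.linalg.inv(c['pose'])@np.r_[p,1]; return np.array([c['cx']+c['f']*q[0]/q[2], c['cy']+c['f']*q[1]/q[2]])
def unz(c,u,v,z):
    d=c['pose'][:3,:3]@np.array([(u-c['cx'])/c['f'],(v-c['cy'])/c['f'],1]); o=c['pose'][:3,3]; return o+d*(z-o[2])/d[2]
E
python3 - <<'E'
from h import *
np.set_printoptions(precision=1,suppress=True)
ims=[]
for n in('side','top'):
    c=cap(n); cv2.imwrite(f'pics/{n}0.png',c['color'][:,:,::-1])
    print(n,c['pose'].tolist(),c['f'],c['cx'],c['cy'])
    for q in('pin','rack','bracket','upper_bushing','rack_seat','pin_collar','screw_box'):
        for d in models.boxes_of(n,q)[:3]: print(q,round(d['p'],2),np.array(d['at']),proj(c,d['at']))
s=ctrl.sense();print(s['time_s'],s['eef_pos'],s['ee_rot'])
E
```

```text
side [[0.9195891654574547, -0.14432930077798717, 0.3654104811170572, 94.23125850341539], [-0.3926642752660586, -0.30671997963090014, 0.8670280393534002, -1069.8740758642762], [-0.013058855349644183, -0.9407932328796575, -0.33872933038755226, 524.9774186735069], [0.0, 0.0, 0.0, 1.0]] 444.24944184693635 256.53193637978046 194.28421295448518
pin 0.45 [532.8 159.8 135.2] [232.2 170.2]
rack 0.84 [533.9 139.6  62.4] [235.5 194.5]
bracket 0.94 [ 741.5 -330.    34.4] [388.9 254.3]
bracket 0.6 [ 510.  -178.8   17.8] [272.4 252.6]
upper_bushing 0.57 [ 741.7 -331.    34.6] [389.2 254.4]
upper_bushing 0.55 [ 513.9 -176.5   19.3] [273.4 251.3]
rack_seat 0.6 [529.  140.5  66.5] [233.9 193.4]
pin_collar 0.54 [536.1 155.2 132.4] [233.7 171.3]
screw_box 0.72 [378.9 -16.   31.8] [201.9 231.6]
screw_box 0.46 [ 508.1 -176.1   19.6] [271.2 251.6]
screw_box 0.18 [559.5 -37.2  20.6] [266.9 226.8]
top [[-0.010028178479972817, -0.982214098014308, 0.18749640342767557, 354.1897899985359], [-0.9998320514030559, 0.0069727374794896265, -0.016948448872969906, 15.152463093477591], [0.015339642223056085, -0.18763487574004453, -0.9821190603905857, 1167.7758900688061], [0.0, 0.0, 0.0, 1.0]] 374.36080500360623 261.56260085641605 189.2614608902682
pin 0.54 [536.1 163.3 173.2] [200.2 192.6]
rack 0.75 [528.3 167.8 137.1] [200.4 197.7]
bracket 0.88 [ 718.6 -291.6   13.5] [350.1 144.8]
bracket 0.86 [ 504.5 -149.     8.7] [307.9 211.3]
bracket 0.66 [526.2 165.  133.8] [201.6 198.6]
upper_bushing 0.65 [ 716.6 -293.9   13.4] [350.8 145.4]
rack_seat 0.75 [526.5 165.5 136.7] [201.3 198.3]
pin_collar 0.66 [530.2 167.2 172.8] [198.8 194.8]
screw_box 0.76 [381.4  -0.5  45.3] [260.9 251.4]
0.8 [147.6 503.9 231.3] [0.  0.1 1.  0. ]
```

View pics/side0.png

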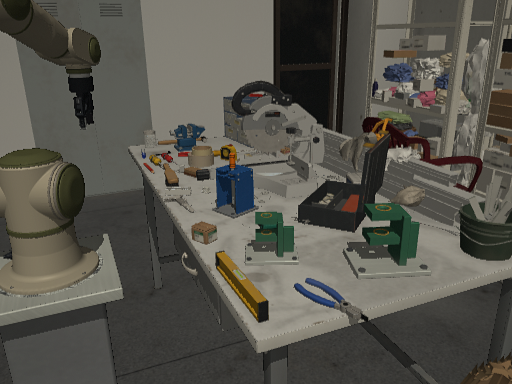

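View pics/top0.png

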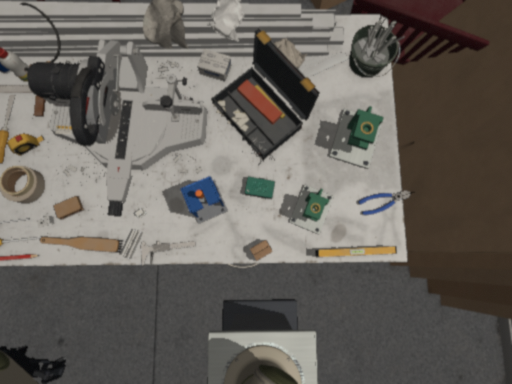

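Side view: blue rack (235,188) with the orange grip at (233,158). There are two green brackets, a near small one (272,238) and a far large one (390,240). In the top view these are the rack (202,198) and the brackets (308,207) and (352,135). I'll check both in a close crop.

```bash
python3 - <<'E'
from h import *
t=cv2.imread('pics/top0.png'); s=cv2.imread('pics/side0.png')
R=lambda im,x,y,w,h,k:cv2.resize(im[y:y+h,x:x+w],None,fx=k,fy=k,interpolation=cv2.INTER_CUBIC)
a=np.hstack([R(t,160,170,66,50,6),R(t,272,180,66,50,6)])
b=np.hstack([R(s,205,142,66,50,6),R(s,238,205,66,50,6)])
cv2.imwrite('pics/crop1.png',np.vstack([a,b]))
E
```

```text
(no output)
```

View pics/crop1.png

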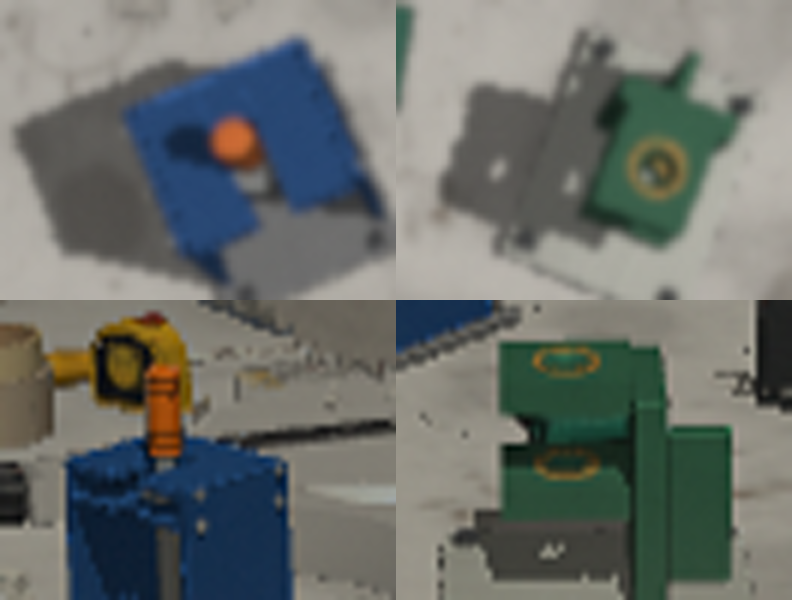

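The near bracket (316,208 in top) matches the size given; the far one is larger. The slot opens toward down-right in the top view. Next I'll compute the positions.

```bash
cat >> h.py <<'E'
from scipy.optimize import least_squares
from scipy.spatial.transform import Rotation as R
def tri(obs): return least_squares(lambda p:np.concatenate([proj(c,p)-np.array(uv) for c,uv in obs]),[500,0,100]).x
def tool():
    s=ctrl.sense(); q=s['ee_rot']; return np.array(s['eef_pos']), R.from_quat([q[1],q[2],q[3],q[0]]).as_matrix(), s
E
python3 - <<'E'
from h import *
np.set_printoptions(precision=1,suppress=True)
T=cap('top');S=cap('side')
k=lambda X,Y,x0,y0,ox=0,oy=0:((X-ox+.5)/6-.5+x0,(Y-oy+.5)/6-.5+y0)
pt=k(236,140,160,170); ps=k(163,370,205,142,0,300)
bt=k(658,168,272,180,396); bs=k(566,360,238,205,396,300); ls=k(566,464,238,205,396,300)
print('pin top@186',unz(T,*pt,186),'side',unz(S,*ps,186),'tri',tri([(T,pt),(S,ps)]))
print('bush@110',unz(T,*bt,110),'side',unz(S,*bs,110),'lower@64',unz(S,*ls,64),'tri',tri([(T,bt),(S,bs)]))
a,b,c=[unz(T,*k(x,y,160,170),137) for x,y in((125,108),(300,38),(185,250))]
print('rack corners',a,b,c,np.degrees(np.arctan2(*(a-c)[[1,0]])),np.degrees(np.arctan2(*(a-b)[[1,0]]))-90)
p,M,s=tool(); print(p,M,np.degrees(np.arctan2(M[1,1],M[0,1])),s['joints'])
E
```

```text
pin top@186 [532.9 164.9 186. ] side [536.3 168.4 186. ] tri [533.6 164.5 187. ]
bush@110 [ 501.8 -155.9  110. ] side [ 505.1 -152.2  110. ] lower@64 [ 504.5 -153.    64. ] tri [ 502.6 -156.1  111.7]
rack corners [557.4 224.3 137. ] [590.3 143.4 137. ] [490.5 194.7 137. ] 23.866409144236783 22.149889967218186
[147.5 503.9 231.3] [[-1.   0.3 -0. ]
 [ 0.3  1.   0. ]
 [ 0.   0.  -1. ]] 73.6806921241849 [ 1.1  0.3  1.5  0.   1.3 -0.2]
```

```bash
python3 -m pendant '0 0 0 0.177;0 0 0 0.177;0 0 0 0.177;0 0 0 0.177;0 0 0 0.177' 1 40; python3 -m pendant '-0.0463 0.0223 0 0;-0.0463 0.0223 0 0;-0.0463 0.0223 0 0;-0.0463 0.0223 0 0;-0.0463 0.0223 0 0;-0.0463 0.0223 0 0;-0.0463 0.0223 0 0;-0.0463 0.0223 0 0;-0.0463 0.0223 0 0;-0.0463 0.0223 0 0'
python3 - <<'E'
from h import *
p,M,s=tool(); print(p,M.round(3),np.degrees(np.arctan2(M[1,1],M[0,1])),s['force'])
print('to pin, tool axes',M.T@(np.array([533.5,165,149])-p))
for n in('side','top'):
    c=cap(n); cv2.imwrite(f'pics/{n}1.png',c['color'][:,:,::-1])
s=cv2.imread('pics/side1.png')[100:220,180:290]; t=cv2.imread('pics/top1.png')[150:240,150:240]
cv2.imwrite('pics/c2.png',np.hstack([cv2.resize(s,(440,480)),cv2.resize(t,(480,480))[:,:350]]))
E
```

```text
time_s: 1.52
eef_pos: [147.5, 503.9, 231.3]
ee_rot: [-0.0, 0.555, 0.832, -0.0]
force: [0.5, 0.1, -0.1]
grip_width: 1.004
grip_force: 0.0
time_s: 2.78
eef_pos: [534.7, 163.3, 231.4]
ee_rot: [0.0, 0.552, 0.834, 0.0]
force: [-0.5, -0.3, 0.3]
grip_width: 0.998
grip_force: 0.0
[534.71808158 163.31953405 231.37302334] [[-0.39   0.921  0.   ]
 [ 0.921  0.39   0.   ]
 [ 0.     0.    -1.   ]] 22.967678595297755 [-0.48876817 -0.28162226  0.32681712]
to pin, tool axes [ 2.01866923 -0.4854231  82.3730053 ]
```

View pics/c2.png

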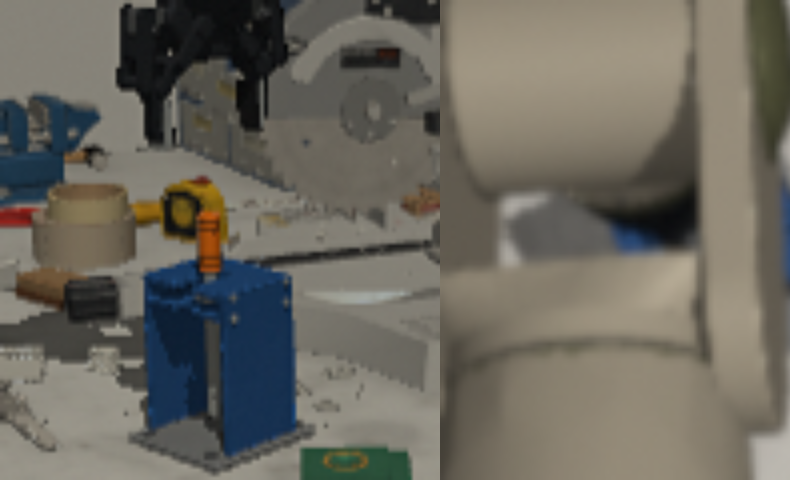

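The side crop shows the open fingers straddling the pin's column: tips at crop x=155 and 248, pin at 209. Next I descend.

```bash
python3 -m pendant '0.002 0 0.02 0;0 0 0.02 0;0 0 0.02 0;0 0 0.0215 0;0 0 0 0'
python3 - <<'E'
from h import *
p,M,s=tool(); print(p,s['force'])
c=cap('side'); cv2.imwrite('pics/side2.png',c['color'][:,:,::-1])
print(proj(c,p+[0,0,13]),proj(c,p+M@[0,42,-13]),proj(c,p+M@[0,-42,-13]),proj(c,[533.5,165,186]))
s=cv2.imread('pics/side2.png')[110:220,180:300]
cv2.imwrite('pics/c3.png',cv2.resize(s,None,fx=5,fy=5))
E
```

```text
time_s: 3.5
eef_pos: [531.8, 166.7, 148.7]
ee_rot: [-0.001, 0.552, 0.834, -0.001]
force: [0.0, -0.2, 0.7]
grip_width: 1.004
grip_force: 0.0
[531.82045635 166.72867879 148.70868737] [ 0.02085441 -0.15870709  0.65923148]
[230.8222884  161.27594506] [240.70956717 158.57963817] [220.53557527 164.08428376] [231.27731539 153.60477954]
```

View pics/c3.png

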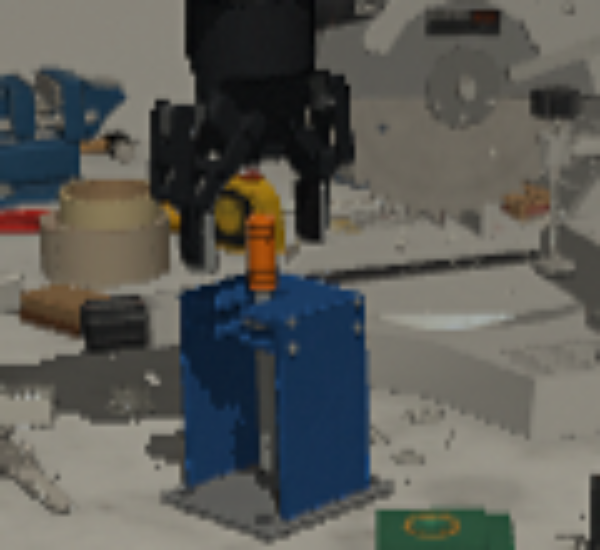

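The fingers straddle the grip at the right depth: tips at crop (202,266) and (312,241), pin at (261,255). Closing.

```bash
python3 -m pendant '0 0 0 0;0 0 0 0;0 0 0 0;0 0 0 0;0 0 0 0;0 0 0 0;0 0 0 0;0 0 0 0' 0 70
```

```text
time_s: 4.55
eef_pos: [532.8, 166.5, 150.1]
ee_rot: [0.0, 0.552, 0.834, 0.0]
force: [-1.8, -1.4, 5.6]
grip_width: 0.187
grip_force: 68.2
```

```bash
python3 -m pendant '0 0 -0.002 0;0 0 0 0;0 -0.005 0 0;0 -0.005 0 0;0 -0.005 0 0'; python3 -m pendant '0 -0.005 0 0;0 -0.005 0 0'
```

```text
time_s: 5.18
eef_pos: [518.5, 160.4, 151.8]
ee_rot: [-0.0, 0.552, 0.834, -0.0]
force: [-0.1, -0.4, -1.5]
grip_width: 0.191
grip_force: 68.2
time_s: 5.42
eef_pos: [509.4, 156.5, 151.8]
ee_rot: [0.0, 0.552, 0.834, 0.0]
force: [-0.1, -0.4, -1.2]
grip_width: 0.195
grip_force: 68.2
```

Free-running: only the pin's weight shows at the wrist.

```bash
python3 -m pendant '0 -0.006 0 0;0 -0.006 0 0;0 -0.006 0 0;0 -0.006 0 0';python3 -m pendant '0 -0.01 0 0;0 -0.01 0 0;0 -0.01 0 0;0 -0.01 0 0;0 0 0 0'
python3 - <<'E'
from h import *
p,M,s=tool(); print(p,s['force'])
c=cap('side'); cv2.imwrite('pics/side3.png',c['color'][:,:,::-1])
s=cv2.imread('pics/side3.png')[110:220,170:290]
cv2.imwrite('pics/c4.png',cv2.resize(s,None,fx=5,fy=5))
E
```

```text
time_s: 5.92
eef_pos: [487.3, 147.2, 151.8]
ee_rot: [0.0, 0.552, 0.834, 0.0]
force: [-0.4, 0.0, -0.9]
grip_width: 0.193
grip_force: 68.2
time_s: 6.55
eef_pos: [450.4, 131.5, 151.9]
ee_rot: [0.0, 0.552, 0.834, 0.0]
force: [0.4, -0.5, -1.5]
grip_width: 0.192
grip_force: 68.3
[450.36684934 131.52149055 151.91630176] [ 0.39930887 -0.4637734  -1.53868038]
```

View pics/c4.png

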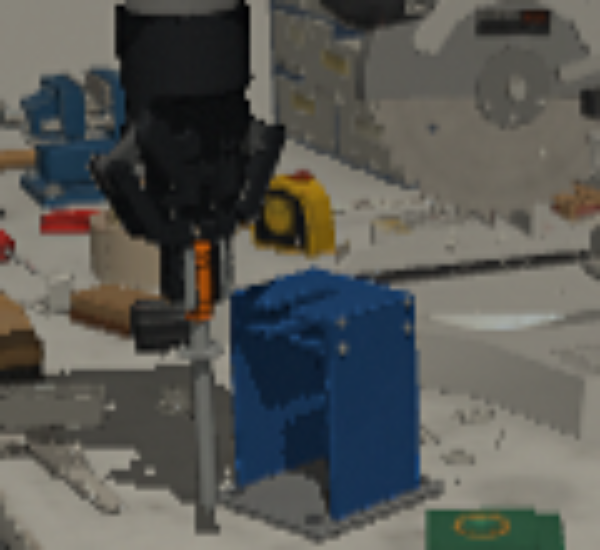

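The pin is fully out of the slot and hangs straight: top at crop (203,240), tip at (206,530). Lifting and carrying it to the bracket.

```bash
python3 -m pendant '0 0 -0.025 0;0 0 -0.035 0;0 0 -0.035 0;0 0 -0.035 0'; python3 -m pendant '-0.0355 -0.0079 0 0;-0.0355 -0.0079 0 0;-0.0355 -0.0079 0 0;-0.0355 -0.0079 0 0;-0.0355 -0.0079 0 0;-0.0355 -0.0079 0 0;-0.0355 -0.0079 0 0;-0.0355 -0.0079 0 0;0 0 0 0;0 0 0 0'
python3 - <<'E'
from h import *
p,M,s=tool(); print(p,s['force'])
ims=[]
for n,(x,y,w,h) in(('side',(215,125,75,110)),('top',(270,165,75,110))):
    c=cap(n); cv2.imwrite(f'pics/{n}4.png',c['color'][:,:,::-1])
    print(n,proj(c,[p[0],p[1],152]))
    ims.append(cv2.resize(cv2.imread(f'pics/{n}4.png')[y:y+h,x:x+w],None,fx=5,fy=5,interpolation=cv2.INTER_CUBIC))
cv2.imwrite('pics/c5.png',np.hstack(ims))
E
```

```text
time_s: 7.1
eef_pos: [451.0, 131.8, 283.0]
ee_rot: [0.0, 0.552, 0.834, 0.0]
force: [1.3, -0.3, -0.6]
grip_width: 0.194
grip_force: 68.3
time_s: 8.35
eef_pos: [503.6, -154.0, 281.7]
ee_rot: [-0.0, 0.552, 0.834, 0.0]
force: [-0.4, 0.2, -1.6]
grip_width: 0.192
grip_force: 68.6
[ 503.55921883 -153.98903136  281.69768761] [-0.40190295  0.20152363 -1.57901088]
side [265.52017941 198.80819933]
top [316.90162602 204.80496349]
```

View pics/c5.png

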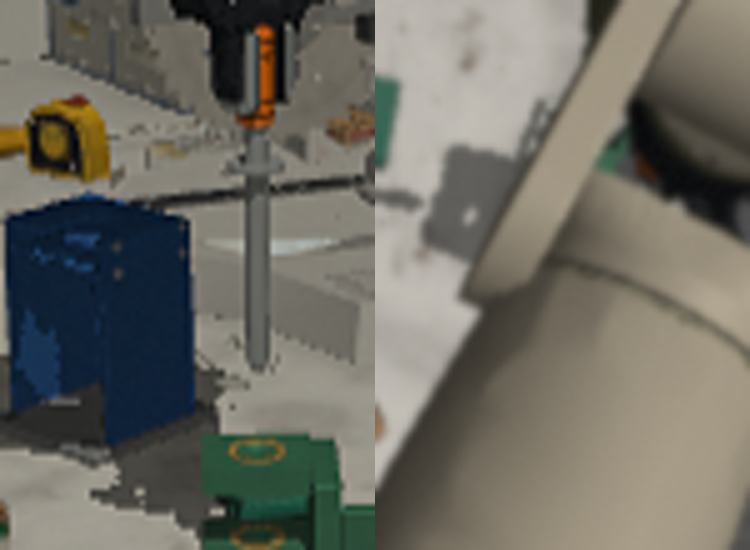

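The tip is at crop (258,368) and the ring at (257,450), so they're nearly aligned. Top is occluded by the arm. I'll descend to just above the mouth with a small correction and compare closely.

```bash
python3 -m pendant '-0.001 -0.002 0.01 0;0 0 0.01 0;0 0 0.01 0;0 0 0.005 0;0 0 0 0;0 0 0 0'
python3 - <<'E'
from h import *
p,M,s=tool(); print(p,s['force'])
c=cap('side'); cv2.imwrite('pics/side5.png',c['color'][:,:,::-1])
z=p[2]-130
for h in(0,100,144): print('pin pred',h,proj(c,[p[0],p[1],z+h]))
ring=(265.9,214.6); b=unz(c,*ring,110)
for h in(0,100,144): print('axis pred',h,proj(c,[b[0],b[1],z+h]))
print('px/mm right,fwd,up',[proj(c,p+np.array(d))-proj(c,p) for d in([.92,-.39,0],[.39,.92,0],[0,0,1])])
cv2.imwrite('pics/c6.png',cv2.resize(cv2.imread('pics/side5.png')[155:240,240:300],None,fx=7,fy=7,interpolation=cv2.INTER_CUBIC))
E
```

```text
time_s: 9.2
eef_pos: [502.2, -156.2, 247.1]
ee_rot: [0.0, 0.552, 0.834, 0.0]
force: [0.2, -0.2, -0.8]
grip_width: 0.192
grip_force: 68.6
[ 502.18918685 -156.1597052   247.08572032] [ 0.17809111 -0.1703206  -0.78134635]
pin pred 0 [265.46147108 212.64225325]
pin pred 100 [265.19590615 173.26425733]
pin pred 144 [265.07352769 155.11796633]
axis pred 0 [265.88281833 211.91263949]
axis pred 100 [265.63195828 172.67598531]
axis pred 144 [265.51637836 154.59829809]
px/mm right,fwd,up [array([ 0.42871032, -0.00571049]), array([-0.00890393, -0.1148483 ]), array([-0.00279668, -0.41469153])]
```

View pics/c6.png

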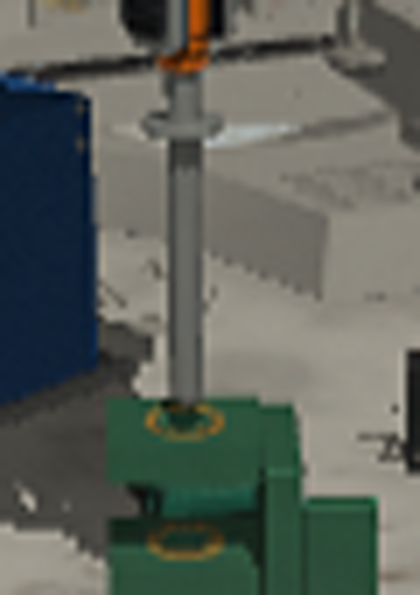

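The tip (266,212) sits above the ring (266,215), within the chamfer's capture range. I'll descend gently, watching the force.

```bash
python3 -m pendant '0 0 0.003 0;0 0 0.003 0;0 0 0.002 0;0 0 0 0'; python3 -m pendant '0 0 0.002 0;0 0 0.002 0;0 0 0 0'
```

```text
time_s: 9.75
eef_pos: [502.0, -156.1, 238.6]
ee_rot: [-0.0, 0.552, 0.834, -0.0]
force: [-0.4, -0.5, -0.9]
grip_width: 0.191
grip_force: 68.6
time_s: 10.12
eef_pos: [502.0, -156.1, 234.6]
ee_rot: [-0.0, 0.552, 0.834, -0.0]
force: [-0.4, -0.8, -1.3]
grip_width: 0.195
grip_force: 68.6
```

```bash
python3 -m pendant '0 0 0.002 0;0 0 0.002 0;0 0 0 0'; python3 -m pendant '0 0 0.002 0;0 0 0.002 0;0 0 0 0'
```

```text
time_s: 10.5
eef_pos: [502.0, -156.1, 230.6]
ee_rot: [-0.0, 0.552, 0.834, -0.0]
force: [-1.1, 0.4, -1.5]
grip_width: 0.192
grip_force: 68.6
time_s: 10.88
eef_pos: [502.0, -156.1, 226.6]
ee_rot: [-0.0, 0.552, 0.834, -0.0]
force: [-0.3, -0.5, -0.6]
grip_width: 0.194
grip_force: 68.6
```

```bash
python3 -m pendant '0 0 0.004 0;0 0 0.004 0;0 0 0.004 0;0 0 0.004 0;0 0 0.004 0;0 0 0.004 0;0 0 0 0'; python3 -m pendant '0 0 0.003 0;0 0 0.003 0;0 0 0.003 0;0 0 0 0'
```

```text
time_s: 11.75
eef_pos: [502.0, -156.1, 202.5]
ee_rot: [-0.0, 0.552, 0.834, -0.0]
force: [0.1, -0.2, -2.1]
grip_width: 0.19
grip_force: 68.6
time_s: 12.25
eef_pos: [501.9, -156.1, 193.5]
ee_rot: [-0.0, 0.552, 0.834, -0.0]
force: [0.1, 0.4, -1.1]
grip_width: 0.19
grip_force: 68.6
```

```bash
python3 - <<'E'
from h import *
c=cap('side'); cv2.imwrite('pics/c7.png',cv2.resize(c['color'][155:255,230:310,::-1],None,fx=6,fy=6,interpolation=cv2.INTER_CUBIC))
print(tool()[2]['wrist_torque'])
E
```

```text
[-0.04035287  0.02427681 -0.01029064]
```

View pics/c7.png

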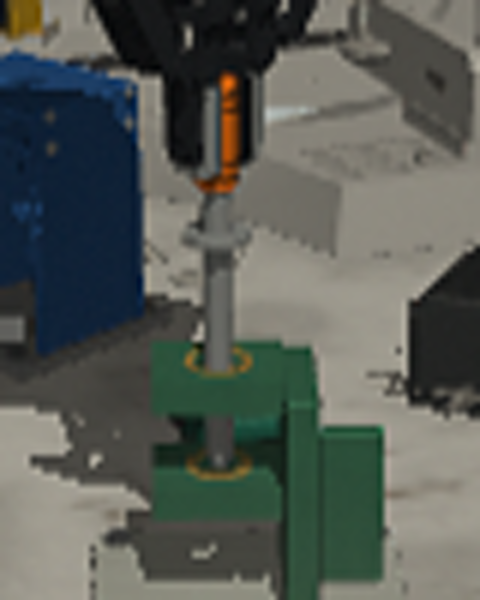

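The pin is through the upper bushing (crop 219,360), and its tip is at the lower mouth (221,463). Continuing.

```bash
python3 -m pendant '0 0 0.002 0;0 0 0.002 0;0 0 0.002 0;0 0 0 0'; python3 -m pendant '0 0 0.002 0;0 0 0.003 0;0 0 0.003 0;0 0 0 0'
```

```text
time_s: 12.8
eef_pos: [502.0, -156.1, 187.6]
ee_rot: [-0.0, 0.552, 0.834, -0.0]
force: [0.7, -0.8, -1.6]
grip_width: 0.19
grip_force: 68.6
time_s: 13.3
eef_pos: [501.9, -156.1, 179.5]
ee_rot: [-0.0, 0.552, 0.834, -0.0]
force: [-0.4, 0.3, -0.9]
grip_width: 0.194
grip_force: 68.6
```

```bash
python3 -m pendant '0 0 0.003 0;0 0 0.003 0;0 0 0.003 0;0 0 0.003 0;0 0 0.003 0;0 0 0.003 0;0 0 0.0015 0;0 0 0 0;0 0 0 0;0 0 0 0'
python3 - <<'E'
from h import *
c=cap('side'); cv2.imwrite('pics/c8.png',cv2.resize(c['color'][155:255,230:310,::-1],None,fx=6,fy=6,interpolation=cv2.INTER_CUBIC))
E
```

```text
time_s: 14.55
eef_pos: [502.1, -156.1, 160.4]
ee_rot: [0.0, 0.552, 0.834, 0.0]
force: [0.8, 0.1, -1.3]
grip_width: 0.193
grip_force: 68.6
```

View pics/c8.png

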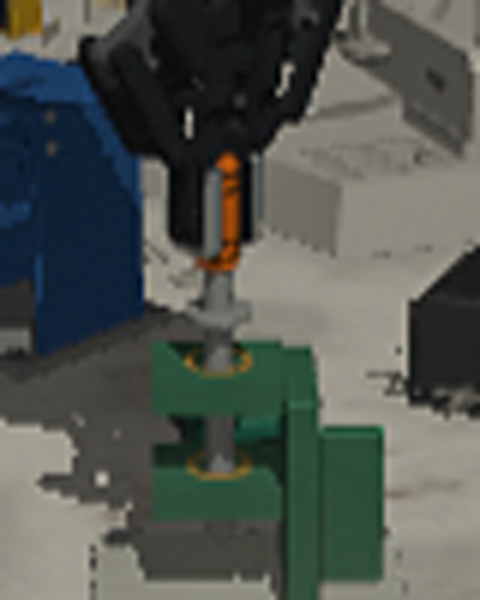

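The collar (crop 218,315) stands about 18–20 mm above the upper mouth (218,360), so the tip is about 20 mm below the lower one. There's no contact force. Handing in.

```bash
python3 -c "
from rig import ctrl
print(ctrl.finish_job())"
```

```text
the job is handed in; nothing more can be done
None
```

The pin was drawn out of the rack and threaded through both bushings; I handed the job in at about 14.6 s with the gripper still holding it upright, its collar and (worked out from the 40 mm total, as the tip was hidden from view) its tip each about 2 cm clear.

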